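# Measure a resin block in the bench caliper

### The job

Lay the white resin block flat on the bed of the bench caliper, lengthwise between the two jaws and centred on the measuring line, and let go of it. Then slide the caliper's carriage along its beam by its thumb tab until the block is nipped squarely between the jaw and the anvil, hold a light measuring push of about 6 N for a second without tilting the jaw or squeezing hard, and leave the caliper closed on the block. Leave the cover glass box alone.

Things in the scene. Friction and masses are not known exactly. Their poses are not given: they have to be found in the camera images.
- gauge: bench caliper fixed to the bench: grey base plate 120 (x) x 250 (y) x 12 mm. A dark fixed jaw, 20 mm thick, 46 mm high, crosses its -y end (face at y = -87 mm). A beam along y (centre x = +30 mm, 22 mm wide, top at z = 20 mm) carries the carriage. Origin: centre of the underside; y runs along the beam from the fixed jaw to the open end, x away from the robot, z up.
- bed (a point): on the caliper's steel bed, where the block belongs: a point of the bed's top on the measuring line, gauge x = -20, y = -40, z = 18 mm. The bed is 50 mm wide (gauge x -45 to +5) and runs from gauge y -95 to +55 mm. The measuring line runs along the gauge's y over x = -20 mm.
- anvil_rest (a point): fixed to the caliper (gauge x = -20, y = -75, z = 31 mm): middle of the anvil's contact face at its middle setting. The anvil, a steel pad 28 mm wide, 20 high, 5 thick before the fixed jaw, faces the gauge's +y; a screw sets it: its real face lies up to 8 mm to either side of this point along y, differently each time and not measured. It does not move under load.
- carriage (a joint): position of the sliding carriage in m: distance from the jaw face to the anvil's middle setting (point anvil_rest), growing along the gauge's +y; 0.1 is fully open. It slides with a drag of about 1.5 N plus 15 N per m/s, has no spring and stays where it is left.
- thumb_tab (a point): centre of the +y face of the black thumb tab on the carriage, to be pushed to the gauge's -y; it lies at gauge x = +30 mm, y = carriage value - 32.5 mm, z = 60 mm. Tab: 30 mm wide (x), 12 thick (y), from z = 40 to 76 mm. The carriage under it (36 mm wide, top at z = 40.5 mm) reaches 8.5 mm further to +y; behind that is only the beam, with a 24 mm high stop at y = 115 to 123 mm.
- jaw: sliding steel jaw on the carriage, 66 mm long (x), 10 thick, 24 high (gauge z 20 to 44 mm). Origin: on its contact face, on the measuring line; the face looks to its -y. A stiff spring (16 N m/rad) holds it square about an upright axis 50 mm to +x: it tilts when pushed itself, loaded hard or met by a skew block. The caliper is overloaded at 15 N on the block or 0.05 rad of jaw tilt.
- block: white resin embedding block with a small cork-brown disc of tissue in its top, 26 mm wide (x), 40 mm long (y), 26 mm high, about 60 g, loose on the bench. Origin: centre of its underside; y runs along its length. The length is what is measured; either end may face the anvil.
- coverslip_box: bystander to be left alone: small clear box of cover glasses, 28 x 28 x 25 mm, loose; origin at the centre of its underside
Things that resemble listed ones, but are neither listed nor needed, are in the scene too. What is shaped like the block but orange or turquoise is not meant.

How it is judged:
By the outcome, as a careful person would: the job done as asked, in the order asked, and still so for the second after the job is handed in, with the robot touching nothing.
It also fails if it takes over 64 s, if anything falls off the work surface, if the arm or the gripper's body presses on something with over 40 N, if the wrist force passes 120 N, or if a joint passes its speed limit or range.

### The arm

A 6-joint arm with a two-finger parallel gripper is mounted at the origin on a cart in front of the work surface, level with it; the furniture and walls round the work are solid. World frame = base frame: x ahead of the robot, y to its left, z up, the work surface at z = 0. Lengths are in m, angles in rad, forces in N, time in s.
With the tool pointing down it reaches from about 0.325 to 0.9 m from the base axis. Payload 6.1 kg.
Tool frame: the origin (TCP) lies between the finger pads; the fingertips stand 8 mm ahead of it and the grasp point (between the pads) lies 11 mm behind it; z points along the fingers, y is the line along which they close (so a half turn about z gives the same grasp; the last joint's range is limited). The gripper opens to 85 mm and grips with 20 to 120 N. Pads are 22 mm wide; open, the fingers measure 114 mm over their backs; the gripper's body (76 mm by 85 mm) begins 54 mm behind the grasp point. The pads swing forward as they close: fully open they stand 13 mm farther back than shut.
Start: joints at [1.158, 0.22, 1.526, -0, 1.395, -0.126], TCP at [0.177, 0.599, 0.239] pointing down, gripper open.
Joint ranges: [-2.98, 2.98], [-0.91, 2.08], [0.09, 2.57], [-1.24, 4.39], [0.2, 2.65], [-2.68, 2.68]. Speed limits (rad/s): [2.57, 2.57, 3.01, 3.14, 3.14, 3.14].

### API

Orientations are given as a 3x3 rotation matrix whose columns are the frame's x, y, z axes.
In Python, from plant import sensors, get_image, calibration, robot gives the robot as it stands.
- The arm moves only by the tool play_rows, never from a script. Its argument "steps" is a list of rows, each a list of 5 numbers: the opening, from 0 (shut) to 1 (fully open), then the shift along the world's x, y, z in cm, then the turn about the world's z in rad. In form: [[grip, tx, ty, tz, roll], ...]. A call has 1 to 12 rows; each row is the pose to reach, as a shift and turn from the pose commanded when the call began; what a row does not reach only later rows make up. A row lasts 1/10 s, in which the tool goes at most 50 mm and 8.59 degrees, less where a joint would pass 70% of its speed; a pose out of reach is approached as far as the arm can. A call with a gripper value outside its range is refused whole. The fingers move at their own pace and stop on an object; "squeeze" is the grip in N (left out, the last holds). Time passes only in rows, so rows that repeat a pose let the fingers close. It gives the time, the measured TCP pose, the force, the opening and the grip force at its end, in the units of the state.
- sensors.get_obs(): the state, without advancing time (a new reading comes with each control period).
- get_image(name): name is "side" or "top"; returns (picture, depth): 480x640x3 uint8, blue, green, red; 480x640 float32, m along the optical axis (not along the pixel's ray), 0 where there is no reading.
- calibration(name): a dict with "intrinsics" (3x3 intrinsics, pixels), "R" (3x3) and "t" (3): a world point X has camera coordinates R X + t. Camera axes: x right, y down, z forward; pixel columns grow to the right and rows downward; lengths in m; the calibration is good to about 2 mm. A picture is of the moment at which its call begins. calibration takes no time and is no camera call.
- robot.sign_off(): hands the job in; it is judged then, once.
The state is a dict: "time_s": time; "joint_positions": joint angles; "dq": joint speeds; "joint_efforts": joint torques, N m; "tool_pos": TCP position; "eef_rot": TCP orientation; "contact_force": force on the tool from outside, world axes, zero at the start; "wrist_torque": the same for the moment, N m; "grip_width": finger opening in m; "finger_force": force on a finger pad.
Only numpy, scipy, OpenCV 4.12 (cv2) and the standard library are available. Lean on these libraries where they do the work, as an engineer would, in place of code of your own. Each camera call takes 0.05 s, during which the arm holds its last target. There are 200 camera calls.

## Working session

There is one attempt and no reset: what is moved stays moved. The work goes in short steps, Python scripts to look and compute and a tool call to move; the robot and the scene stay as the last step left them, time stands still between calls to the robot, and variables do not carry over. Pictures are saved under pics/ and viewed, at most 10 in all, crops included, and the job is handed in when it is done.

Besides the shell and the picture viewer there is one more tool, called after "Request:" by a JSON object that holds its "name" and its "arguments". play_rows: Moves the arm, as the interface text tells. Its arguments: {"type":"object","properties":{"steps":{"type":"array","items":{"type":"array","items":{"type":"number"}}},"squeeze":{"type":"number"}},"required":["steps"]}

```bash
mkdir -p pics; cat > h.py <<'E'
import numpy as np, cv2
from plant import sensors, get_image, calibration, robot
def cloud(d,c):
    K=c["intrinsics"];v,u=np.mgrid[0:480,0:640]
    P=np.stack([(u-K[0][2])/K[0][0]*d,(v-K[1][2])/K[1][1]*d,d],-1)
    return (P-np.array(c["t"]))@np.array(c["R"])   # R^T (p-t)
def ray(c,u,v,z):
    K=np.array(c["intrinsics"]);R=np.array(c["R"]);t=np.array(c["t"])
    o=-R.T@t;r=R.T@np.linalg.inv(K)@np.array([u,v,1.]);return o+r*(z-o[2])/r[2]
E
python3 - <<'E'
from h import *
for n in("top","side"):
    im,d=get_image(n);cv2.imwrite(f"pics/{n}0.png",im);np.save(n+"0.npy",d)
    c=calibration(n);print(n,np.round(c["R"],3).tolist(),np.round(c["t"],3),np.round(c["intrinsics"],1).tolist(),(d>0).mean())
o=sensors.get_obs();print(o["time_s"],o["tool_pos"],o["eef_rot"],o["contact_force"],o["grip_width"])
E
```

```text
top [[-0.005, -1.0, -0.003], [-0.99, 0.005, -0.141], [0.141, 0.002, -0.99]] [0.096 0.548 1.152] [[581.1, 0.0, 318.3], [0.0, 581.1, 246.1], [0.0, 0.0, 1.0]] 0.9960416666666667
side [[-0.987, -0.159, 0.017], [-0.107, 0.579, -0.808], [0.118, -0.8, -0.589]] [0.532 0.063 0.955] [[510.0, 0.0, 326.7], [0.0, 510.0, 238.4], [0.0, 0.0, 1.0]] 0.995966796875
0.1 [0.17658192 0.59897987 0.23830007] [[-9.59173831e-01  2.82816332e-01 -6.95422036e-04]
 [ 2.82817111e-01  9.59172482e-01 -1.62242128e-03]
 [ 2.08182445e-04 -1.75286129e-03 -9.99998442e-01]] [-0.37435989 -0.77295668  0.54890069] 0.08512184625421883
```

View pics/top0.png

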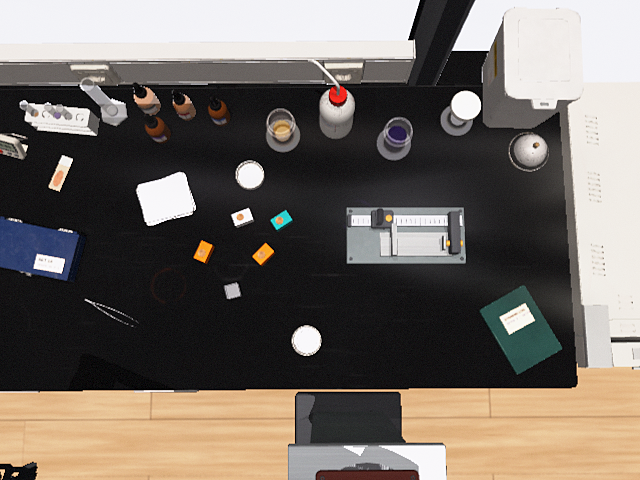

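View pics/side0.png

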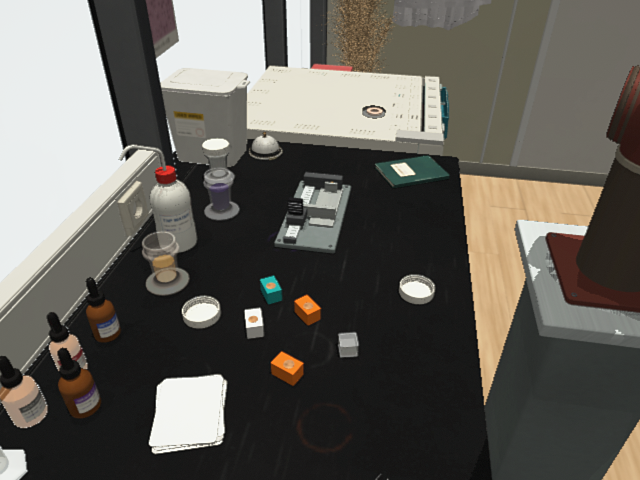

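The top view shows the white block at about (242,217), turquoise at (281,220), the cover glass box at (232,291) and the gauge around (406,236), with its fixed jaw at the right (world -y). In the side view the block is at (254,323) and the gauge at (315,212).

```bash
cat > m.py <<'E'
from h import *
def white_block(im,P,box):
    u0,v0,u1,v1=box
    sub=np.zeros((480,640),np.uint8);sub[v0:v1,u0:u1]=1
    return sub
T=cv2.imread("pics/top0.png");dT=np.load("top0.npy");cT=calibration("top");PT=cloud(dT,cT)
S=cv2.imread("pics/side0.png");dS=np.load("side0.npy");cS=calibration("side");PS=cloud(dS,cS)
def rep(name,P,im,box,zlo,zhi,minv=0):
    u0,v0,u1,v1=box;Q=P[v0:v1,u0:u1].reshape(-1,3);C=im[v0:v1,u0:u1].reshape(-1,3)
    m=(Q[:,2]>zlo)&(Q[:,2]<zhi)&(C.max(1)>=minv);q=Q[m]
    r=cv2.minAreaRect((q[:,:2]*1000).astype(np.float32));print(name,m.sum(),"z",np.median(q[:,2]).round(4),"c",np.round(r[0],1),"size",np.round(r[1],1),"ang",round(r[2],2))
for n,P,im,b in(("T",PT,T,(226,203,259,232)),("S",PS,S,(238,302,270,345))):
    u0,v0,u1,v1=b
    z=P[v0:v1,u0:u1,2];print(n,np.histogram(z,bins=np.arange(-.01,.045,.005)))
    rep("block"+n,P,im,b,.021,.04)
rep("boxT",PT,T,(220,280,246,303),.015,.04)
for n,P,im,b in(("T",PT,T,(335,195,480,275)),("S",PS,S,(268,165,360,258))):
    rep("gauge"+n,P,im,b,.006,.1); rep("gaugeplate"+n,P,im,b,.008,.0155)
    rep("high(>55)"+n,P,im,b,.055,.1)
    rep("jaw 40-50"+n,P,im,b,.042,.05)
# base plate corners by colour
for n,im,c,b in(("T",T,cT,(335,195,480,275)),):
    u0,v0,u1,v1=b;m=(im.min(2)>60).astype(np.uint8);k=np.zeros_like(m);k[v0:v1,u0:u1]=m[v0:v1,u0:u1]
    k=cv2.morphologyEx(k,cv2.MORPH_CLOSE,np.ones((9,9)));cn=max(cv2.findContours(k,0,2)[0],key=cv2.contourArea)
    p=cv2.boxPoints(cv2.minAreaRect(cn));print(p.round(1).tolist());w=np.array([ray(c,*q,.012) for q in p]);print(w.round(4).tolist(),w.mean(0).round(4))
E
python3 m.py
python3 -c "
import cv2
a=cv2.imread('pics/top0.png')[195:305,215:345];b=cv2.imread('pics/top0.png')[195:275,335:480]
c=cv2.imread('pics/side0.png')[165:260,265:365]
f=lambda x,w:cv2.resize(x,(w,int(x.shape[0]*w/x.shape[1])),interpolation=0)
cv2.imwrite('pics/crop1.png',cv2.vconcat([f(b,600),f(c,600)[:260+0]]) if 0 else f(b,780));"
```

```text
T (array([ 63, 458, 162,  11,   9,  18, 141,  89,   3,   0]), array([-0.01 , -0.005,  0.   ,  0.005,  0.01 ,  0.015,  0.02 ,  0.025,
        0.03 ,  0.035,  0.04 ]))
blockT 222 z 0.0247 c [612.9 252.8] size [26.7 39.6] ang 20.2
S (array([  0, 831, 101,  41,  33,  40, 175, 148,   0,   0]), array([-0.01 , -0.005,  0.   ,  0.005,  0.01 ,  0.015,  0.02 ,  0.025,
        0.03 ,  0.035,  0.04 ]))
blockS 319 z 0.0248 c [616.2 257. ] size [25.9 42.2] ang 20.97
boxT 184 z 0.0232 c [458.9 271.7] size [28.3 27.1] ang 14.32
gaugeT 6567 z 0.0149 c [ 569.1 -102.9] size [145.5 279.7] ang 3.36
gaugeplateT 3179 z 0.0116 c [573.4 -89.9] size [250.  119.5] ang 89.66
high(>55)T 107 z 0.0728 c [604.  -29.4] size [28.8 13.5] ang 5.15
jaw 40-50T 521 z 0.0446 c [ 572.8 -107.7] size [176.9  89.3] ang 89.68
gaugeS 4126 z 0.0165 c [577.6 -84.4] size [252.  120.2] ang 89.55
gaugeplateS 1784 z 0.0108 c [577.5 -84.4] size [251.7 120. ] ang 89.7
high(>55)S 166 z 0.0682 c [607.5 -24.8] size [28.5 14. ] ang 3.16
jaw 40-50S 295 z 0.044 c [ 579.1 -107.1] size [ 89. 173.] ang 1.02
[[346.0, 207.0], [465.0, 207.0], [465.0, 263.0], [346.0, 263.0]]
[[0.6352, 0.0344, 0.012], [0.6338, -0.2172, 0.012], [0.5147, -0.2123, 0.012], [0.516, 0.0358, 0.012]] [ 0.5749 -0.0898  0.012 ]
```

View pics/crop1.png

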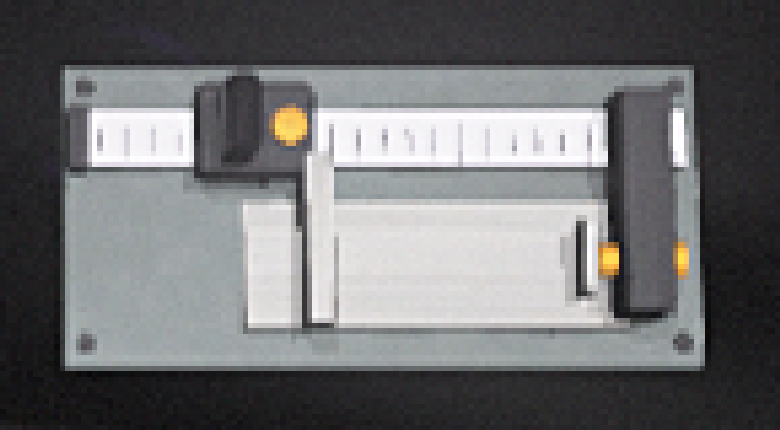

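The crop shows the jaw at crop x≈318, the anvil pad at x≈592 and the tab at (240,115), so the carriage is close to fully open. Averaging the two views puts the block at (614.5, 255) mm, yaw 20.5°, and the gauge centre at (575.5, -87) mm, yaw -0.3°. I'll move above the block now.

Request:
{"name": "play_rows", "arguments": {"steps": [[0.7, 43.8, -34.4, -10, -0.927], [0.7, 43.8, -34.4, -10, -0.927], [0.7, 43.8, -34.4, -10, -0.927], [0.7, 43.8, -34.4, -10, -0.927], [0.7, 43.8, -34.4, -10, -0.927], [0.7, 43.8, -34.4, -10, -0.927], [0.7, 43.8, -34.4, -10, -0.927], [0.7, 43.8, -34.4, -10, -0.927], [0.7, 43.8, -34.4, -10, -0.927], [0.7, 43.8, -34.4, -10, -0.927], [0.7, 43.8, -34.4, -10, -0.927], [0.7, 43.8, -34.4, -10, -0.927]], "squeeze": 25}}

```text
time_s: 1.3
tool_pos: [0.6173, 0.2514, 0.1375]
eef_rot: [[-0.346, 0.938, -0.001], [0.938, 0.346, -0.002], [-0.001, -0.001, -1.0]]
contact_force: [-0.6, 0.0, 0.1]
grip_width: 0.06
finger_force: 0.0
```

Request:
{"name": "play_rows", "arguments": {"steps": [[0.7, 0, 0, 0, 0], [0.7, 0, 0, 0, 0], [0.7, 0, 0, 0, 0], [0.7, 0, 0, 0, 0]]}}

```text
time_s: 1.7
tool_pos: [0.6138, 0.257, 0.1398]
eef_rot: [[-0.351, 0.936, 0.0], [0.936, 0.351, 0.0], [0.0, 0.0, -1.0]]
contact_force: [0.6, -0.8, 0.3]
grip_width: 0.0596
finger_force: 0.0
```

```bash
python3 - <<'E'
from h import *
o=sensors.get_obs();print(o["time_s"],o["tool_pos"],np.round(o["eef_rot"],3).tolist(),o["contact_force"],o["grip_width"])
im,d=get_image("side");im2,d2=get_image("top")
a=im[190:380,150:400];b=im2[120:270,150:350]
cv2.imwrite("pics/near1.png",cv2.hconcat([cv2.resize(a,(400,304)),cv2.resize(b,(400,304))]))
E
```

```text
1.7 [0.61384615 0.25696763 0.13982655] [[-0.351, 0.936, 0.0], [0.936, 0.351, 0.0], [0.0, 0.0, -1.0]] [ 0.61526785 -0.77530472  0.26681032] 0.05957476216061708
```

View pics/near1.png

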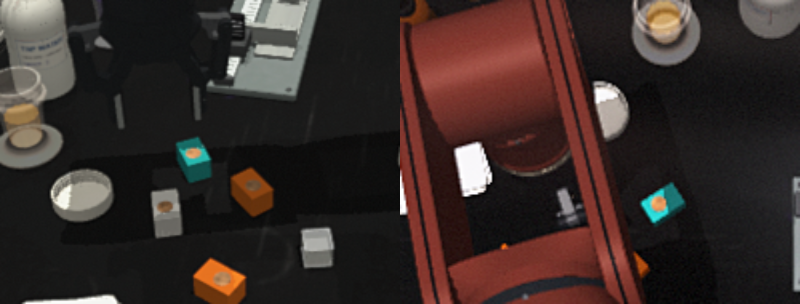

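The near view shows the fingers over the white block's line: tips at about (119,127) and (196,120) in the left crop, block at (166,210). I'll descend and grip.

Request:
{"name": "play_rows", "arguments": {"steps": [[0.7, 0, 0, -4, 0], [0.7, 0, 0, -8, 0], [0.7, 0, 0, -10.5, 0], [0.7, 0, 0, -11.5, 0], [0.7, 0, 0, -12.3, 0], [0.7, 0, 0, -12.3, 0], [0.7, 0, 0, -12.3, 0]]}}

```text
time_s: 2.5
tool_pos: [0.616, 0.256, 0.0181]
eef_rot: [[-0.35, 0.937, 0.003], [0.937, 0.35, 0.001], [-0.0, 0.003, -1.0]]
contact_force: [-0.5, -0.5, -0.1]
grip_width: 0.0598
finger_force: 0.0
```

Request:
{"name": "play_rows", "arguments": {"steps": [[0, 0, 0, 0, 0], [0, 0, 0, 0, 0], [0, 0, 0, 0, 0], [0, 0, 0, 0, 0], [0, 0, 0, 0, 0], [0, 0, 0, 0, 0], [0, 0, 0, 0, 0], [0, 0, 0, 0, 0]], "squeeze": 25}}

```text
time_s: 3.3
tool_pos: [0.6158, 0.2557, 0.0177]
eef_rot: [[-0.349, 0.937, 0.002], [0.937, 0.349, 0.001], [-0.0, 0.002, -1.0]]
contact_force: [-1.2, 0.3, 6.4]
grip_width: 0.0253
finger_force: 25.9
```

Request:
{"name": "play_rows", "arguments": {"steps": [[0, 0, 0, 3, 0], [0, 0, 0, 6, 0], [0, 0, 0, 10, 0], [0, 0, 0, 12, 0], [0, 0, 0, 12, 0]]}}

```text
time_s: 3.8
tool_pos: [0.6173, 0.2562, 0.1408]
eef_rot: [[-0.349, 0.937, 0.007], [0.937, 0.349, 0.002], [-0.001, 0.007, -1.0]]
contact_force: [-0.4, -0.6, -0.9]
grip_width: 0.0255
finger_force: 25.2
```

Request:
{"name": "play_rows", "arguments": {"steps": [[0, -0.7, -4, 0, -0.04], [0, -1.4, -8, 0, -0.1], [0, -2.2, -12, 0, -0.16], [0, -3, -16, 0, -0.22], [0, -3.7, -20, 0, -0.28], [0, -4.4, -24, 0, -0.363], [0, -5, -28, 0, -0.363], [0, -5.4, -32, 0, -0.363], [0, -5.7, -35, 0, -0.363], [0, -5.9, -37, 0, -0.363], [0, -5.9, -38.2, 0, -0.363], [0, -5.9, -38.2, 0, -0.363]]}}

```text
time_s: 5.0
tool_pos: [0.555, -0.1275, 0.1349]
eef_rot: [[0.008, 1.0, -0.002], [1.0, -0.008, 0.001], [0.001, -0.002, -1.0]]
contact_force: [0.8, 0.3, -1.8]
grip_width: 0.0255
finger_force: 25.2
```

Request:
{"name": "play_rows", "arguments": {"steps": [[0, 0, 0, -3, 0], [0, 0, 0, -6, 0], [0, 0, 0, -8, 0], [0, 0, 0, -9, 0], [0, 0, 0, -9, 0], [0, 0, 0, -9, 0], [0, 0, 0, -9, 0]]}}

```text
time_s: 5.7
tool_pos: [0.557, -0.1267, 0.0478]
eef_rot: [[0.006, 1.0, 0.002], [1.0, -0.006, -0.001], [-0.001, 0.002, -1.0]]
contact_force: [0.6, 0.0, -0.3]
grip_width: 0.0254
finger_force: 25.2
```

```bash
python3 - <<'E'
from h import *
im,d=get_image("side");np.save("s2.npy",d);im2,d2=get_image("top");np.save("t2.npy",d2)
cv2.imwrite("pics/s2.png",im);cv2.imwrite("pics/t2.png",im2)
a=im[150:265,260:380];b=im2[190:280,330:480]
cv2.imwrite("pics/near2.png",cv2.hconcat([cv2.resize(a,(400,384)),cv2.resize(b,(400,384))]))
E
```

```text
(no output)
```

View pics/near2.png

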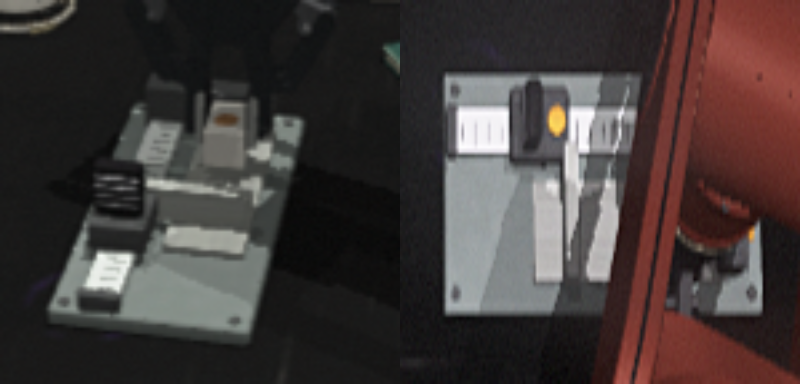

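The left crop shows the block in the fingers at about (224,135), over the bed and ahead of the fixed jaw. I'll measure it against the gauge in this one view.

```bash
python3 - <<'E'
from h import *
im=cv2.imread("pics/s2.png");d=np.load("s2.npy");P=cloud(d,calibration("side"))
m=np.zeros((480,640),bool);m[176:203,319:336]=1
for zl,zh,n in((.050,.062,"top"),(.030,.049,"front")):
    k=m&(P[...,2]>zl)&(P[...,2]<zh)&(im.max(2)>90);q=P[k]
    print(n,k.sum(),np.percentile(q,[2,50,98],axis=0).round(4).tolist())
    v,u=np.nonzero(k);print(u.min(),u.max(),v.min(),v.max())
    r=cv2.minAreaRect((q[:,:2]*1000).astype(np.float32));print(r)
for v in range(176,203,2):print(v,[tuple(im[v,u].tolist())[1] for u in range(314,342)])
E
```

```text
top 101 [[0.5463, -0.1455, 0.0502], [0.5586, -0.1163, 0.0545], [0.5695, -0.1049, 0.0565]]
321 332 180 192
((560.3856811523438, -125.20989227294922), (23.361434936523438, 44.12471008300781), 8.683747291564941)
front 95 [[0.5447, -0.1177, 0.031], [0.5566, -0.1071, 0.0394], [0.5694, -0.1041, 0.0483]]
321 335 180 199
((554.9337768554688, -139.64715576171875), (72.29297637939453, 29.34446144104004), 89.82337951660156)
176 [54, 34, 22, 19, 20, 21, 22, 15, 16, 37, 59, 56, 53, 53, 55, 55, 54, 55, 55, 56, 41, 24, 20, 18, 21, 19, 19, 19]
178 [34, 31, 22, 18, 36, 73, 80, 42, 15, 26, 43, 56, 65, 51, 45, 46, 49, 50, 50, 45, 30, 29, 23, 18, 22, 21, 21, 28]
180 [35, 30, 22, 18, 45, 75, 80, 41, 10, 36, 93, 103, 97, 86, 82, 77, 71, 70, 61, 45, 46, 73, 78, 43, 19, 18, 18, 27]
182 [35, 29, 21, 19, 47, 77, 72, 33, 21, 92, 132, 115, 104, 103, 105, 104, 104, 105, 103, 73, 60, 74, 80, 44, 18, 18, 18, 29]
184 [35, 29, 20, 20, 48, 76, 69, 32, 43, 95, 98, 80, 65, 56, 63, 69, 81, 96, 102, 72, 59, 73, 76, 41, 19, 17, 18, 29]
186 [46, 31, 20, 17, 46, 77, 67, 40, 95, 107, 83, 65, 63, 58, 56, 54, 58, 84, 99, 71, 5
[... 357 characters left out ...]
7, 106, 106, 109, 117, 75, 69, 77, 71, 107, 107, 112, 116, 104]
194 [69, 70, 69, 69, 75, 92, 96, 105, 107, 106, 107, 107, 106, 107, 106, 107, 106, 113, 117, 78, 88, 111, 119, 161, 174, 176, 179, 118]
196 [70, 69, 70, 72, 92, 98, 94, 104, 107, 107, 106, 107, 107, 106, 107, 106, 108, 113, 116, 98, 99, 154, 168, 174, 174, 180, 183, 129]
198 [70, 69, 68, 86, 97, 94, 89, 101, 106, 106, 108, 108, 109, 107, 107, 108, 112, 116, 117, 87, 66, 64, 81, 93, 97, 96, 82, 121]
200 [85, 77, 77, 102, 93, 84, 84, 83, 74, 70, 71, 70, 72, 73, 74, 79, 85, 92, 93, 75, 67, 67, 66, 66, 67, 65, 66, 72]
202 [61, 65, 81, 84, 85, 84, 87, 86, 84, 74, 69, 69, 68, 68, 68, 68, 67, 66, 66, 63, 64, 82, 89, 91, 74, 60, 53, 52]
```

Request:
{"name": "play_rows", "arguments": {"steps": [[0, 0, 0, -0.5, 0], [0, 0, 0, -0.8, 0], [0, 0, 0, -1.0, 0], [0, 0, 0, -1.1, 0], [0, 0, 0, -1.15, 0], [0, 0, 0, -1.15, 0], [0, 0, 0, -1.15, 0]]}}

```text
time_s: 6.5
tool_pos: [0.5556, -0.1265, 0.0356]
eef_rot: [[0.006, 1.0, -0.001], [1.0, -0.006, 0.0], [0.0, -0.001, -1.0]]
contact_force: [-4.5, 0.4, 6.7]
grip_width: 0.0253
finger_force: 26.2
```

Request:
{"name": "play_rows", "arguments": {"steps": [[0.33, 0, 0, 0, 0], [0.36, 0, 0, 0, 0], [0.4, 0, 0, 0, 0], [0.45, 0, 0, 0, 0], [0.5, 0, 0, 0, 0], [0.5, 0, 0, 0, 0], [0.5, 0, 0, 0, 0]]}}

```text
time_s: 7.2
tool_pos: [0.5558, -0.1265, 0.0348]
eef_rot: [[0.006, 1.0, 0.0], [1.0, -0.006, -0.0], [-0.0, 0.0, -1.0]]
contact_force: [0.0, -0.8, -0.9]
grip_width: 0.0429
finger_force: 0.0
```

Request:
{"name": "play_rows", "arguments": {"steps": [[0.5, 0, 0, 1, 0], [0.5, 0, 0, 3, 0], [0.5, 0, 0, 7, 0], [0.5, 0, 0, 11, 0], [0, 0, 5, 12, 0], [0, 1, 10, 12, 0], [0, 3, 15, 12, 0], [0, 5, 19, 12, 0], [0, 5, 20, 12, 0], [0, 5, 20, 12, 0], [0, 5, 20, 12, 0], [0, 5, 20, 12, 0]]}}

```text
time_s: 8.4
tool_pos: [0.6055, 0.072, 0.1549]
eef_rot: [[0.008, 1.0, -0.0], [1.0, -0.008, -0.0], [-0.0, -0.0, -1.0]]
contact_force: [-0.8, -0.1, 0.1]
grip_width: -0.0
finger_force: 0.0
```

```bash
python3 - <<'E'
from h import *
o=sensors.get_obs();print(o["time_s"],o["tool_pos"],o["contact_force"],o["grip_width"])
im,d=get_image("side");np.save("s3.npy",d);im2,d2=get_image("top");np.save("t3.npy",d2)
cv2.imwrite("pics/s3.png",im);cv2.imwrite("pics/t3.png",im2)
a=im[150:265,260:380];b=im2[190:280,330:480]
cv2.imwrite("pics/near3.png",cv2.hconcat([cv2.resize(a,(400,384)),cv2.resize(b,(400,240)) if 0 else cv2.resize(b,(400,384))]))
for n,dd,b,i in(("side",d,(305,170,345,215),im),("top",d2,(395,215,465,260),im2)):
    P=cloud(dd,calibration(n));u0,v0,u1,v1=b;Q=P[v0:v1,u0:u1].reshape(-1,3)
    C=i[v0:v1,u0:u1].reshape(-1,3)
    c=(.5555,-.127)
    k=(Q[:,2]>.0385)&(Q[:,2]<.05)&(abs(Q[:,0]-c[0])<.028)&(abs(Q[:,1]-c[1])<.028);q=Q[k]
    print(n,k.sum(),np.median(q[:,2]),cv2.minAreaRect((q[:,:2]*1000).astype(np.float32)) if k.sum()>5 else "")
E
```

```text
8.4 [0.60547282 0.07197623 0.1549075 ] [-0.77386984 -0.13168766  0.1402634 ] -9.803801263308945e-06
side 130 0.042470912594160165 ((555.7513427734375, -126.27676391601562), (25.623920440673828, 44.258689880371094), 0.02035229466855526)
top 249 0.043026275437991805 ((552.8090209960938, -129.7321014404297), (39.85667037963867, 25.95447540283203), 89.42160034179688)
```

View pics/near3.png

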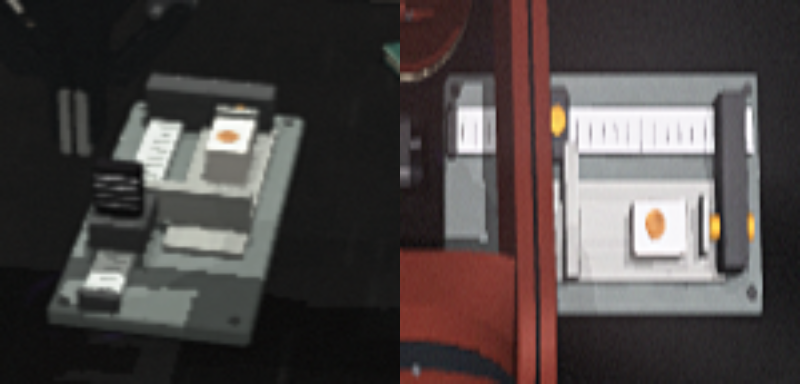

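The block sits square on the bed at (655,227) in the right crop, with the anvil pad just beyond it at (703,225) and the jaw at (570,210). Relative to the gauge it is within 0.5 mm of the line. Next I lower the shut fingers behind the tab.

Request:
{"name": "play_rows", "arguments": {"steps": [[0, 0, -1, -4, 0], [0, 0, -3, -8, 0], [0, 0, -5, -9.5, 0], [0, 0, -6.5, -9.5, 0], [0, 0, -7.2, -9.5, 0], [0, 0, -7.4, -9.5, 0], [0, 0, -7.6, -9.5, 0], [0, 0, -7.6, -9.5, 0]]}}

```text
time_s: 9.3
tool_pos: [0.6067, -0.0023, 0.0612]
eef_rot: [[0.006, 1.0, 0.002], [1.0, -0.006, -0.0], [-0.0, 0.002, -1.0]]
contact_force: [-0.3, 0.1, 0.2]
grip_width: 0.0003
finger_force: 0.0
```

Request:
{"name": "play_rows", "arguments": {"steps": [[0, 0, -0.1, 0, 0], [0, 0, -0.2, 0, 0], [0, 0, -0.3, 0, 0], [0, 0, -0.4, 0, 0], [0, 0, -0.5, 0, 0], [0, 0, -0.6, 0, 0], [0, 0, -0.7, 0, 0], [0, 0, -0.8, 0, 0], [0, 0, -0.9, 0, 0], [0, 0, -1.0, 0, 0]]}}

```text
time_s: 10.3
tool_pos: [0.6058, -0.0126, 0.0598]
eef_rot: [[0.006, 1.0, -0.0], [1.0, -0.006, 0.0], [0.0, -0.0, -1.0]]
contact_force: [-0.1, -0.6, -0.0]
grip_width: -0.0
finger_force: 0.0
```

Request:
{"name": "play_rows", "arguments": {"steps": [[0, 0, -0.1, 0, 0], [0, 0, -0.2, 0, 0], [0, 0, -0.3, 0, 0], [0, 0, -0.4, 0, 0], [0, 0, -0.5, 0, 0], [0, 0, -0.6, 0, 0], [0, 0, -0.7, 0, 0], [0, 0, -0.8, 0, 0], [0, 0, -0.9, 0, 0], [0, 0, -1.0, 0, 0]]}}

```text
time_s: 11.3
tool_pos: [0.6057, -0.0226, 0.0598]
eef_rot: [[0.006, 1.0, -0.0], [1.0, -0.006, -0.0], [-0.0, -0.0, -1.0]]
contact_force: [-0.3, 2.0, -0.0]
grip_width: -0.0001
finger_force: 0.8
```

Request:
{"name": "play_rows", "arguments": {"steps": [[0, 0, -0.1, 0, 0], [0, 0, -0.2, 0, 0], [0, 0, -0.3, 0, 0], [0, 0, -0.4, 0, 0], [0, 0, -0.5, 0, 0], [0, 0, -0.6, 0, 0], [0, 0, -0.7, 0, 0], [0, 0, -0.8, 0, 0], [0, 0, -0.9, 0, 0], [0, 0, -1.0, 0, 0], [0, 0, -1.1, 0, 0], [0, 0, -1.2, 0, 0]]}}

```text
time_s: 12.5
tool_pos: [0.6057, -0.0346, 0.0598]
eef_rot: [[0.006, 1.0, -0.0], [1.0, -0.006, 0.0], [0.0, -0.0, -1.0]]
contact_force: [-0.6, 0.9, 0.6]
grip_width: -0.0001
finger_force: 0.8
```

```bash
cat > look.py <<'E'
from h import *
import sys
f=[]
for i in range(int(sys.argv[2])):
    im,d=get_image("side");o=sensors.get_obs();f.append(o["contact_force"])
print(o["time_s"],np.round(o["tool_pos"],4),"F",np.mean(f,0).round(2),"std",np.std(f,0).round(2))
im2,d2=get_image("top")
a=im[150:265,260:380];b=im2[190:280,330:480]
cv2.imwrite(f"pics/{sys.argv[1]}.png",cv2.hconcat([cv2.resize(a,(400,384)),cv2.resize(b,(400,384))]))
E
python3 look.py near4 3
```

```text
12.65 [ 0.6059 -0.0347  0.0598] F [-0.57  1.1   0.76] std [0.67 0.42 0.09]
```

View pics/near4.png

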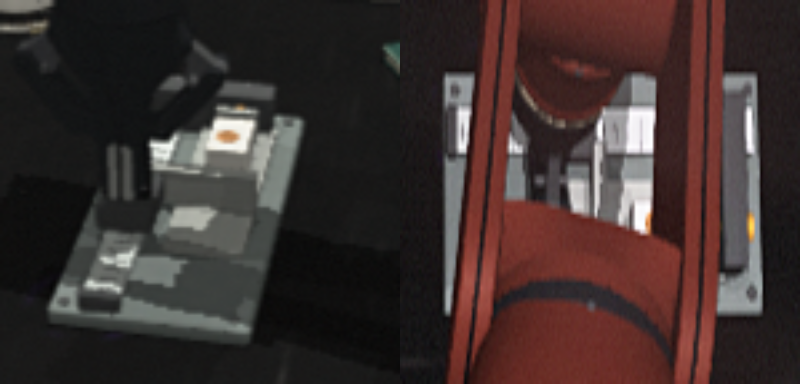

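The view shows the shut fingers pushing the tab at about (125,170) in the left crop, with the block still square at (230,140). I'll carry on.

Request:
{"name": "play_rows", "arguments": {"steps": [[0, 0, -0.1, 0, 0], [0, 0, -0.2, 0, 0], [0, 0, -0.3, 0, 0], [0, 0, -0.4, 0, 0], [0, 0, -0.5, 0, 0], [0, 0, -0.6, 0, 0], [0, 0, -0.7, 0, 0], [0, 0, -0.8, 0, 0], [0, 0, -0.9, 0, 0], [0, 0, -1.0, 0, 0], [0, 0, -1.1, 0, 0], [0, 0, -1.2, 0, 0]]}}

```text
time_s: 13.9
tool_pos: [0.6058, -0.0466, 0.0598]
eef_rot: [[0.006, 1.0, 0.0], [1.0, -0.006, 0.0], [0.0, 0.0, -1.0]]
contact_force: [0.5, 1.4, -1.4]
grip_width: 0.0001
finger_force: 0.8
```

Request:
{"name": "play_rows", "arguments": {"steps": [[0, 0, -0.05, 0, 0], [0, 0, -0.1, 0, 0], [0, 0, -0.15, 0, 0], [0, 0, -0.2, 0, 0], [0, 0, -0.25, 0, 0], [0, 0, -0.3, 0, 0], [0, 0, -0.35, 0, 0], [0, 0, -0.4, 0, 0], [0, 0, -0.45, 0, 0], [0, 0, -0.5, 0, 0], [0, 0, -0.55, 0, 0], [0, 0, -0.6, 0, 0]]}}

```text
time_s: 15.1
tool_pos: [0.6058, -0.0526, 0.0598]
eef_rot: [[0.006, 1.0, -0.0], [1.0, -0.006, 0.0], [0.0, -0.0, -1.0]]
contact_force: [-0.8, 1.3, -0.7]
grip_width: -0.0001
finger_force: 0.8
```

Request:
{"name": "play_rows", "arguments": {"steps": [[0, 0, -0.03, 0, 0], [0, 0, -0.06, 0, 0], [0, 0, -0.09, 0, 0], [0, 0, -0.12, 0, 0], [0, 0, -0.15, 0, 0], [0, 0, -0.18, 0, 0], [0, 0, -0.21, 0, 0], [0, 0, -0.24, 0, 0], [0, 0, -0.27, 0, 0], [0, 0, -0.3, 0, 0]]}}

```text
time_s: 16.1
tool_pos: [0.6058, -0.0555, 0.0598]
eef_rot: [[0.006, 1.0, -0.0], [1.0, -0.006, 0.0], [0.0, -0.0, -1.0]]
contact_force: [-0.5, 1.5, 0.1]
grip_width: -0.0001
finger_force: 1.0
```

```bash
python3 - <<'E'
from h import *
for n in("t3","top0","s3"):
    c=calibration("side" if n[0]=="s" else "top");d=np.load(n+".npy");P=cloud(d,c).reshape(-1,3)
    for xc in(.548,.553,.558):
        k=(abs(P[:,0]-xc)<.004)&(P[:,2]>.034)&(P[:,2]<.049)&(P[:,1]<.02)&(P[:,1]>-.2)
        y=np.sort(P[k,1]*1000);g=np.split(y,np.nonzero(np.diff(y)>2.5)[0]+1);print(n,xc,[(round(a[0],1),round(a[-1],1)) for a in g if len(a)>1])
    if n=="top0":
        k=(abs(P[:,0]-.57)<.01)&(P[:,2]>.038)&(P[:,2]<.046)&(P[:,1]<.02)&(P[:,1]>-.1);print("jaw",np.percentile(P[k,1]*1000,[1,50,99]))
im,d=get_image("side");P=cloud(d,calibration("side")).reshape(-1,3)
for xc in(.55,.555,.56):
    k=(abs(P[:,0]-xc)<.004)&(P[:,2]>.034)&(P[:,2]<.049)&(P[:,1]<.0)&(P[:,1]>-.2)
    y=np.sort(P[k,1]*1000);g=np.split(y,np.nonzero(np.diff(y)>2.5)[0]+1);print("now S",xc,[(round(a[0],1),round(a[-1],1)) for a in g if len(a)>1])
E
```

```text
t3 0.548 [(np.float64(-199.8), np.float64(-199.4)), (np.float64(-195.6), np.float64(-175.3)), (np.float64(-169.1), np.float64(-162.5)), (np.float64(-149.6), np.float64(-109.3)), (np.float64(-65.6), np.float64(-57.2))]
t3 0.553 [(np.float64(-199.8), np.float64(-199.4)), (np.float64(-196.2), np.float64(-162.4)), (np.float64(-150.0), np.float64(-149.6)), (np.float64(-147.0), np.float64(-109.3)), (np.float64(-65.6), np.float64(-57.2))]
t3 0.558 [(np.float64(-196.2), np.float64(-162.4)), (np.float64(-147.4), np.float64(-109.5)), (np.float64(-65.7), np.float64(-57.4))]
top0 0.548 [(np.float64(-199.8), np.float64(-171.0)), (np.float64(-168.0), np.float64(-162.0)), (np.float64(-65.9), np.float64(-57.1))]
top0 0.553 [(np.float64(-199.8), np.float64(-199.1)), (np.float64(-196.0), np.float64(-162.3)), (np.float64(-65.9), np.float64(-57.2))]
top0 0.558 [(np.float64(-197.1), np.float64(-171.4)), (np.float64(-168.9), np.float64(-162.0)), (np.float64(-66.0), np.float64(-57.2))]
jaw [-66.09538276 -61.66839144 -57.34027324]
s3 0.548 [(np.float64(-192.7), np.float64(-190.5)), (np.float64(-187.3), np.f
[... 1418 characters left out ...]
.9))]
now S 0.555 [(np.float64(-191.2), np.float64(-186.2)), (np.float64(-183.0), np.float64(-170.7)), (np.float64(-162.4), np.float64(-159.4)), (np.float64(-144.9), np.float64(-144.6)), (np.float64(-141.9), np.float64(-135.2)), (np.float64(-130.3), np.float64(-111.5)), (np.float64(-108.9), np.float64(-94.0))]
now S 0.56 [(np.float64(-190.8), np.float64(-186.7)), (np.float64(-183.0), np.float64(-171.8)), (np.float64(-163.6), np.float64(-158.5)), (np.float64(-143.1), np.float64(-134.0)), (np.float64(-129.2), np.float64(-123.7)), (np.float64(-120.4), np.float64(-118.5)), (np.float64(-114.4), np.float64(-111.5)), (np.float64(-108.7), np.float64(-108.5)), (np.float64(-104.6), np.float64(-94.0))]
```

Request:
{"name": "play_rows", "arguments": {"steps": [[0, 0, -0.05, 0, 0], [0, 0, -0.1, 0, 0], [0, 0, -0.15, 0, 0], [0, 0, -0.2, 0, 0], [0, 0, -0.25, 0, 0], [0, 0, -0.3, 0, 0], [0, 0, -0.35, 0, 0], [0, 0, -0.4, 0, 0], [0, 0, -0.45, 0, 0], [0, 0, -0.5, 0, 0], [0, 0, -0.55, 0, 0], [0, 0, -0.6, 0, 0]]}}

```text
time_s: 17.35
tool_pos: [0.6057, -0.0616, 0.0598]
eef_rot: [[0.006, 1.0, -0.0], [1.0, -0.006, 0.0], [0.0, -0.0, -1.0]]
contact_force: [0.1, 1.3, -0.3]
grip_width: 0.0001
finger_force: 1.0
```

Request:
{"name": "play_rows", "arguments": {"steps": [[0, 0, -0.03, 0, 0], [0, 0, -0.06, 0, 0], [0, 0, -0.09, 0, 0], [0, 0, -0.12, 0, 0], [0, 0, -0.15, 0, 0], [0, 0, -0.18, 0, 0], [0, 0, -0.21, 0, 0], [0, 0, -0.24, 0, 0], [0, 0, -0.27, 0, 0], [0, 0, -0.3, 0, 0]]}}

```text
time_s: 18.35
tool_pos: [0.6058, -0.0646, 0.0598]
eef_rot: [[0.006, 1.0, -0.0], [1.0, -0.006, -0.0], [-0.0, -0.0, -1.0]]
contact_force: [-1.4, 2.0, 0.2]
grip_width: 0.0
finger_force: 1.0
```

```bash
cat > g.py <<'E'
from h import *
f=[]
for i in range(3):
    im,d=get_image("side");o=sensors.get_obs();f.append(o["contact_force"])
print(o["time_s"],np.round(o["tool_pos"],4),"F",np.mean(f,0).round(2),"std",np.std(f,0).round(2))
P=cloud(d,calibration("side")).reshape(-1,3)
for xc in(.55,.555,.56):
    k=(abs(P[:,0]-xc)<.004)&(P[:,2]>.034)&(P[:,2]<.049)&(P[:,1]<.0)&(P[:,1]>-.175)
    y=np.sort(P[k,1]*1000);g=np.split(y,np.nonzero(np.diff(y)>2.5)[0]+1);print("S",xc,[(float(round(a[0],1)),float(round(a[-1],1))) for a in g if len(a)>1])
E
python3 g.py
```

```text
18.5 [ 0.6059 -0.0646  0.0598] F [-1.13  1.67  0.13] std [0.05 0.18 0.05]
S 0.55 [(-174.8, -170.6), (-165.1, -161.6), (-155.7, -153.5), (-147.1, -143.5), (-140.5, -139.9), (-136.8, -131.8), (-129.0, -123.5), (-120.2, -105.1)]
S 0.555 [(-174.7, -172.5), (-165.1, -163.9), (-160.7, -159.5), (-153.5, -151.6), (-147.4, -146.4), (-143.5, -143.1), (-140.1, -139.5), (-137.0, -135.7), (-132.9, -131.4), (-127.9, -122.0), (-118.4, -104.7)]
S 0.56 [(-175.0, -173.4), (-161.0, -160.7), (-153.0, -140.7), (-137.0, -136.4), (-131.4, -115.9), (-113.1, -103.5)]
```

Request:
{"name": "play_rows", "arguments": {"steps": [[0, 0, -0.02, 0, 0], [0, 0, -0.04, 0, 0], [0, 0, -0.06, 0, 0], [0, 0, -0.08, 0, 0], [0, 0, -0.1, 0, 0]]}}

```text
time_s: 19.0
tool_pos: [0.6058, -0.0655, 0.0598]
eef_rot: [[0.006, 1.0, -0.0], [1.0, -0.006, 0.0], [0.0, -0.0, -1.0]]
contact_force: [-1.3, 1.6, -0.7]
grip_width: 0.0001
finger_force: 1.0
```

Request:
{"name": "play_rows", "arguments": {"steps": [[0, 0, -0.01, 0, 0], [0, 0, -0.02, 0, 0], [0, 0, -0.03, 0, 0], [0, 0, -0.04, 0, 0], [0, 0, -0.04, 0, 0]]}}

```text
time_s: 19.5
tool_pos: [0.6058, -0.066, 0.0598]
eef_rot: [[0.006, 1.0, -0.0], [1.0, -0.006, 0.0], [0.0, -0.0, -1.0]]
contact_force: [-1.3, 3.1, -0.5]
grip_width: 0.0003
finger_force: 0.9
```

Request:
{"name": "play_rows", "arguments": {"steps": [[0, 0, -0.01, 0, 0], [0, 0, -0.02, 0, 0], [0, 0, -0.02, 0, 0], [0, 0, -0.02, 0, 0]]}}

```text
time_s: 19.9
tool_pos: [0.6058, -0.0662, 0.0598]
eef_rot: [[0.006, 1.0, 0.0], [1.0, -0.006, -0.0], [-0.0, 0.0, -1.0]]
contact_force: [-0.7, 1.1, 0.1]
grip_width: -0.0
finger_force: 0.9
```

Request:
{"name": "play_rows", "arguments": {"steps": [[0, 0, -0.01, 0, 0], [0, 0, -0.02, 0, 0], [0, 0, -0.03, 0, 0], [0, 0, -0.04, 0, 0], [0, 0, -0.04, 0, 0]]}}

```text
time_s: 20.4
tool_pos: [0.6058, -0.0665, 0.0598]
eef_rot: [[0.006, 1.0, -0.0], [1.0, -0.006, -0.0], [-0.0, -0.0, -1.0]]
contact_force: [-1.1, 1.8, -1.4]
grip_width: -0.0
finger_force: 0.9
```

Request:
{"name": "play_rows", "arguments": {"steps": [[0, 0, -0.01, 0, 0], [0, 0, -0.02, 0, 0], [0, 0, -0.03, 0, 0], [0, 0, -0.04, 0, 0], [0, 0, -0.04, 0, 0]]}}

```text
time_s: 20.9
tool_pos: [0.6058, -0.0669, 0.0598]
eef_rot: [[0.006, 1.0, -0.0], [1.0, -0.006, 0.0], [0.0, -0.0, -1.0]]
contact_force: [-0.8, 1.4, 0.2]
grip_width: -0.0001
finger_force: 0.9
```

Request:
{"name": "play_rows", "arguments": {"steps": [[0, 0, -0.01, 0, 0], [0, 0, -0.02, 0, 0], [0, 0, -0.03, 0, 0], [0, 0, -0.04, 0, 0], [0, 0, -0.04, 0, 0]]}}

```text
time_s: 21.4
tool_pos: [0.6058, -0.0673, 0.0598]
eef_rot: [[0.006, 1.0, -0.0], [1.0, -0.006, 0.0], [0.0, -0.0, -1.0]]
contact_force: [-0.7, 2.1, -1.6]
grip_width: 0.0002
finger_force: 0.9
```

Request:
{"name": "play_rows", "arguments": {"steps": [[0, 0, -0.01, 0, 0], [0, 0, -0.02, 0, 0], [0, 0, -0.03, 0, 0], [0, 0, -0.04, 0, 0], [0, 0, -0.04, 0, 0]]}}

```text
time_s: 21.9
tool_pos: [0.6058, -0.0677, 0.0598]
eef_rot: [[0.006, 1.0, 0.0], [1.0, -0.006, 0.0], [0.0, 0.0, -1.0]]
contact_force: [-0.7, 1.7, -0.9]
grip_width: 0.0002
finger_force: 0.9
```

Request:
{"name": "play_rows", "arguments": {"steps": [[0, 0, -0.01, 0, 0], [0, 0, -0.02, 0, 0], [0, 0, -0.03, 0, 0], [0, 0, -0.04, 0, 0], [0, 0, -0.04, 0, 0]]}}

```text
time_s: 22.4
tool_pos: [0.6058, -0.0682, 0.0598]
eef_rot: [[0.006, 1.0, -0.0], [1.0, -0.006, -0.0], [-0.0, -0.0, -1.0]]
contact_force: [-0.9, 3.0, -0.4]
grip_width: 0.0
finger_force: 0.9
```

Request:
{"name": "play_rows", "arguments": {"steps": [[0, 0, -0.01, 0, 0], [0, 0, -0.02, 0, 0], [0, 0, -0.02, 0, 0]]}}

```text
time_s: 22.7
tool_pos: [0.6058, -0.0683, 0.0598]
eef_rot: [[0.006, 1.0, 0.0], [1.0, -0.006, -0.0], [-0.0, 0.0, -1.0]]
contact_force: [-0.5, 1.4, -1.0]
grip_width: -0.0001
finger_force: 0.9
```

```bash
python3 g.py
```

```text
22.85 [ 0.6058 -0.0684  0.0598] F [-1.1   1.91 -0.54] std [0.61 0.41 0.1 ]
S 0.55 [(-175.0, -172.0), (-157.4, -149.8), (-146.5, -143.7), (-140.9, -136.8), (-134.0, -128.3), (-125.5, -118.6), (-114.7, -107.3)]
S 0.555 [(-175.0, -170.0), (-157.2, -156.9), (-154.3, -153.8), (-151.1, -148.9), (-144.8, -142.9), (-138.8, -135.7), (-132.9, -107.8)]
S 0.56 [(-174.7, -170.8), (-154.3, -142.9), (-139.8, -135.7), (-133.2, -131.6), (-128.8, -120.2), (-117.0, -115.4), (-112.9, -106.3)]
```

Request:
{"name": "play_rows", "arguments": {"steps": [[0, 0, -0.01, 0, 0], [0, 0, -0.02, 0, 0], [0, 0, -0.03, 0, 0], [0, 0, -0.03, 0, 0]]}}

```text
time_s: 23.25
tool_pos: [0.6058, -0.0687, 0.0598]
eef_rot: [[0.006, 1.0, -0.0], [1.0, -0.006, -0.0], [-0.0, -0.0, -1.0]]
contact_force: [-0.8, 3.3, -0.9]
grip_width: -0.0002
finger_force: 0.9
```

Request:
{"name": "play_rows", "arguments": {"steps": [[0, 0, -0.01, 0, 0], [0, 0, -0.02, 0, 0], [0, 0, -0.02, 0, 0], [0, 0, -0.02, 0, 0]]}}

```text
time_s: 23.65
tool_pos: [0.6058, -0.0689, 0.0598]
eef_rot: [[0.006, 1.0, 0.0], [1.0, -0.006, -0.0], [-0.0, 0.0, -1.0]]
contact_force: [-0.9, 1.8, -0.8]
grip_width: 0.0002
finger_force: 0.9
```

Request:
{"name": "play_rows", "arguments": {"steps": [[0, 0, -0.01, 0, 0], [0, 0, -0.02, 0, 0], [0, 0, -0.03, 0, 0], [0, 0, -0.03, 0, 0]]}}

```text
time_s: 24.05
tool_pos: [0.6058, -0.0691, 0.0598]
eef_rot: [[0.006, 1.0, -0.0], [1.0, -0.006, 0.0], [0.0, -0.0, -1.0]]
contact_force: [-1.0, 2.6, -0.2]
grip_width: 0.0
finger_force: 1.0
```

Request:
{"name": "play_rows", "arguments": {"steps": [[0, 0, -0.01, 0, 0], [0, 0, -0.02, 0, 0], [0, 0, -0.03, 0, 0], [0, 0, -0.03, 0, 0]]}}

```text
time_s: 24.45
tool_pos: [0.6058, -0.0693, 0.0598]
eef_rot: [[0.006, 1.0, -0.0], [1.0, -0.006, 0.0], [0.0, -0.0, -1.0]]
contact_force: [-1.1, 3.3, -0.5]
grip_width: -0.0001
finger_force: 1.6
```

Request:
{"name": "play_rows", "arguments": {"steps": [[0, 0, -0.01, 0, 0], [0, 0, -0.02, 0, 0], [0, 0, -0.02, 0, 0], [0, 0, -0.02, 0, 0]]}}

```text
time_s: 24.85
tool_pos: [0.6058, -0.0694, 0.0598]
eef_rot: [[0.006, 1.0, -0.0], [1.0, -0.006, 0.0], [0.0, -0.0, -1.0]]
contact_force: [-2.1, 3.8, -0.0]
grip_width: 0.0003
finger_force: 2.3
```

```bash
python3 g.py|head -1
```

```text
25.0 [ 0.6058 -0.0695  0.0598] F [-0.96  5.12 -0.37] std [0.5  0.19 0.53]
```

Request:
{"name": "play_rows", "arguments": {"steps": [[0, 0, -0.01, 0, 0], [0, 0, -0.02, 0, 0], [0, 0, -0.02, 0, 0]]}}

```text
time_s: 25.3
tool_pos: [0.6058, -0.0695, 0.0598]
eef_rot: [[0.006, 1.0, -0.0], [1.0, -0.006, 0.0], [0.0, -0.0, -1.0]]
contact_force: [-1.6, 5.8, 0.2]
grip_width: -0.0004
finger_force: 2.7
```

```bash
python3 g.py|head -1;python3 g.py|head -1
```

```text
25.45 [ 0.6058 -0.0695  0.0598] F [-1.5   5.38  0.03] std [0.3  0.28 0.29]
25.6 [ 0.6058 -0.0696  0.0598] F [-0.59  5.39  0.32] std [0.25 0.41 0.46]
```

Request:
{"name": "play_rows", "arguments": {"steps": [[0, 0, -0.01, 0, 0], [0, 0, -0.02, 0, 0], [0, 0, -0.03, 0, 0]]}}

```text
time_s: 25.9
tool_pos: [0.6058, -0.0696, 0.0598]
eef_rot: [[0.006, 1.0, -0.0], [1.0, -0.006, 0.001], [0.001, -0.0, -1.0]]
contact_force: [-0.2, 6.3, 0.0]
grip_width: 0.0001
finger_force: 3.2
```

```bash
python3 g.py|head -1;python3 g.py|head -1
```

```text
26.05 [ 0.6058 -0.0696  0.0598] F [-0.86  5.9   0.86] std [0.34 0.47 0.19]
26.2 [ 0.6058 -0.0696  0.0598] F [-0.59  5.99  0.28] std [0.34 0.33 0.25]
```

Request:
{"name": "play_rows", "arguments": {"steps": [[0, 0, -0.01, 0, 0], [0, 0, -0.02, 0, 0], [0, 0, -0.03, 0, 0], [0, 0, -0.04, 0, 0], [0, 0, -0.04, 0, 0]]}}

```text
time_s: 26.7
tool_pos: [0.6058, -0.0697, 0.0598]
eef_rot: [[0.006, 1.0, -0.0], [1.0, -0.006, 0.001], [0.001, -0.0, -1.0]]
contact_force: [-0.2, 6.6, -0.2]
grip_width: 0.0
finger_force: 3.6
```

```bash
python3 g.py|head -1;python3 look.py near5 3
```

```text
26.85 [ 0.6058 -0.0697  0.0598] F [-0.9   7.28  1.03] std [0.2  0.22 0.32]
27.0 [ 0.6058 -0.0698  0.0598] F [-0.97  7.51  0.36] std [0.23 0.18 0.35]
```

View pics/near5.png

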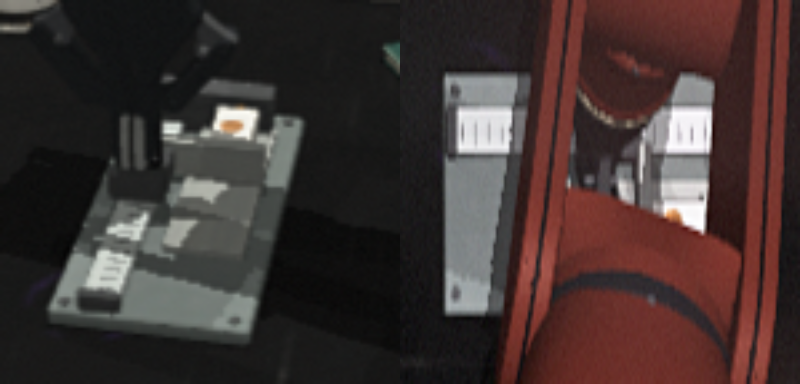

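In the left crop the jaw (215,160) is closed on the block (237,122), which rests against the anvil. The tab force is about 7.4 N; allowing for drag, that is about 6 N on the block. I'll hold for a second, then back off.

Request:
{"name": "play_rows", "arguments": {"steps": [[0, 0, 0, 0, 0], [0, 0, 0, 0, 0], [0, 0, 0, 0, 0], [0, 0, 0, 0, 0], [0, 0, 0, 0, 0], [0, 0, 0, 0, 0], [0, 0, 0, 0, 0], [0, 0, 0, 0, 0], [0, 0, 0, 0, 0], [0, 0, 0, 0, 0], [0, 0, 0, 0, 0], [0, 0, 0, 0, 0]]}}

```text
time_s: 28.25
tool_pos: [0.6058, -0.0697, 0.0598]
eef_rot: [[0.006, 1.0, -0.0], [1.0, -0.006, 0.001], [0.001, -0.0, -1.0]]
contact_force: [-0.7, 6.6, -0.2]
grip_width: 0.0001
finger_force: 3.6
```

Request:
{"name": "play_rows", "arguments": {"steps": [[0, 0, 0.05, 0, 0], [0, 0, 0.1, 0, 0], [0, 0, 0.2, 0, 0], [0, 0, 0.5, 0, 0], [0, 0, 1.5, 0, 0], [0, 0, 3, 2, 0], [0, 0, 5, 6, 0], [0, 0, 10, 9, 0], [0, 0, 15, 9, 0], [0, 0, 20, 9, 0], [0, 0, 22, 9, 0], [0, 0, 22, 9, 0]]}}

```text
time_s: 29.45
tool_pos: [0.6054, 0.1538, 0.1502]
eef_rot: [[0.001, 1.0, 0.001], [1.0, -0.001, 0.001], [0.001, 0.001, -1.0]]
contact_force: [0.6, 0.4, 0.0]
grip_width: -0.0003
finger_force: 0.0
```

```bash
python3 g.py;python3 look.py near6 1
```

```text
29.6 [0.6058 0.1492 0.1498] F [ 0.18 -0.49 -0.  ] std [0.43 0.83 0.16]
S 0.55 [(-174.8, -170.2), (-157.1, -155.8), (-152.8, -133.2), (-130.4, -128.4), (-124.9, -122.7), (-117.8, -116.3), (-113.8, -108.4)]
S 0.555 [(-174.7, -172.1), (-157.0, -156.6), (-153.9, -150.9), (-148.1, -141.9), (-139.0, -136.5), (-133.4, -133.0), (-128.8, -124.8), (-122.0, -108.5)]
S 0.56 [(-174.8, -171.0), (-156.6, -153.9), (-151.3, -149.8), (-143.1, -132.6), (-129.9, -125.3), (-122.0, -117.9), (-115.0, -109.6)]
29.65 [0.6058 0.1486 0.1497] F [-0.12  0.15 -0.17] std [0. 0. 0.]
```

View pics/near6.png

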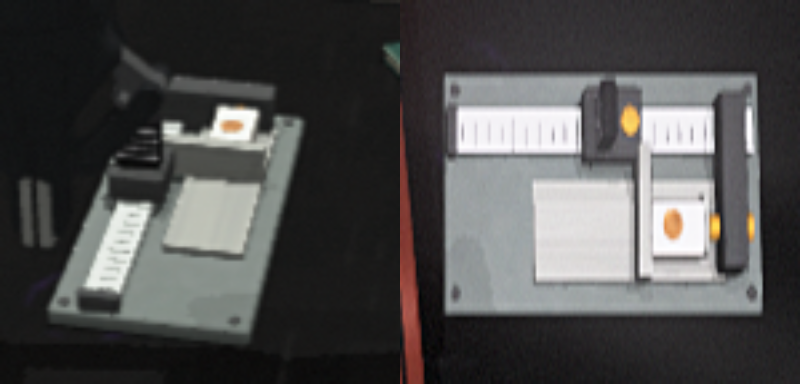

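The block is closed squarely between the jaw at (643,210) and the anvil, with its centre at (678,229) in the right crop, and the arm is clear.

```bash
python3 -c "
from plant import robot;print(robot.sign_off())"
```

```text
the job is handed in; nothing more can be done
None
```

The white block lies on the caliper bed, closed squarely between jaw and anvil after a push of about 6 N held for over a second; the arm is clear, the cover glass box was not touched, and the job was handed in at about 30 s.

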